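# Pack a sole template from the slotted rack into its case

## Task

Slide the orange sole template up out of its slot in the rack and lower it into the open blue case, setting it down rather than dropping it. Then put the loose yellow lid on the case and press it down until it is seated level all round on the rim. Leave the white and green templates in their slots and the jar and the tape roll where they are.

Things in the scene. Friction and masses are not known exactly. Their poses are not given: they have to be found in the camera images.
- rack: Fixed rack, (mm) 142 (x) x 170 (y), blue end posts 65 high on a black base. Origin: centre of underside, z up. Three slots along x, at y = -55, 0, +55, each 12 wide, 114 long. Plates rest on the base 10 above the origin, held only at their ends (|x| over 43) by channels that reach 65 above the origin. Which plate is in which slot varies.
- orange_plate: Upright flat orange plastic shoe-sole template, in mm 110 long (x) x 8 thick (y) x 90 tall (z), 0.11 kg, with a black sole shape printed on its faces. Origin: centre of its lower edge; x along its length, y across its thickness, z up.
- white_plate: Upright flat white plastic shoe-sole template, in mm 110 long (x) x 8 thick (y) x 90 tall (z), 0.11 kg, with a black sole shape printed on its faces. Origin: centre of its lower edge; x along its length, y across its thickness, z up.
- green_plate: Upright flat green plastic shoe-sole template, in mm 110 long (x) x 8 thick (y) x 90 tall (z), 0.11 kg, with a black sole shape printed on its faces. Origin: centre of its lower edge; x along its length, y across its thickness, z up.
- orange_plate_mid (a point): Centre of the orange template: 45 mm above the middle of its lower edge.
- case: Fixed open blue case, outside (mm) 158 (x) x 84 (y) x 110 high, walls and floor 4 thick, inside 150 x 76. Origin: centre of underside; x along its length, z up. On each short rim a black seal strip 60 long stands 6 above the rim; pressed, it slides down stiffly (about 4 N) until flush with the rim and stays down.
- lid: Loose yellow lid, (mm) 172 (x) x 98 (y), 0.15 kg, right way up. Skirt 16 deep, 4 thick, 3 clearance a side on the case. Origin: centre of the skirt's lower edge plane; panel top 21 above it. Black grip bar at its centre, 60 (x) x 12 (y), from 21 to 51 above the origin. Origin is 100 above the case's when loose on the seals, 94 when fully seated. Fits either way round.
- glue_jar: Amber glue jar, (mm) 64 diameter x 85 high, standing. Origin: centre of its underside.
- tape_roll: Cardboard tape roll standing on its flat side, (mm) 90 outside diameter x 48 high. Origin: centre of its underside.
There are look-alikes about, which are no part of the job. There is more than one size of the lid; the job needs the middle-sized.

How it is judged:
On the way, in this order (a step that is already met when the one before it is completed fails the run):
1. the orange template has been slid up clear of the rack's channels (z of orange_plate in the frame of rack above 0.067 m), for 0.05 s.
2. the orange template has been let go inside the case, below its rim (x of orange_plate_mid in the frame of case between -0.075 and 0.075 m and y of orange_plate_mid in the frame of case between -0.038 and 0.038 m and z of orange_plate_mid in the frame of case below 0.075 m and contact force between the fingers and orange_plate below 0.2 N), for 0.2 s.
At the end, for the whole second after the job is handed in: Orange template inside the case (its centre within the walls, under 75 mm up); lid seated: origin 90 to 96.5 mm above the case's underside, level within 0.03 rad, within 7 mm and 0.08 rad of the case; both at rest; white and green templates upright in their slots (x of orange_plate_mid in the frame of case between -0.075 and 0.075 m and y of orange_plate_mid in the frame of case between -0.038 and 0.038 m and z of orange_plate_mid in the frame of case below 0.075 m and z of lid in the frame of case between 0.09 and 0.0965 m and angle between lid's own z axis and vertical below 0.03 rad and x of lid in the frame of case between -0.007 and 0.007 m and y of lid in the frame of case between -0.007 and 0.007 m and angle between the x axis of lid and the x axis of case, either way round below 0.08 rad and linear speed of each of lid, orange_plate below 0.02 m/s and z of each of white_plate, green_plate in the frame of rack below 0.016 m and angle between each of white_plate, green_plate's own z axis and vertical below 0.2 rad); the robot touches nothing.
It fails at once if the orange template is dropped (moving faster than 1 m/s with no finger on it) (linear speed of orange_plate above 1 m/s and contact force between the fingers and orange_plate below 0.05 N).
It fails at once if the white or the green template is moved more than 30 mm (distance of any of white_plate, green_plate from where it was at the start of the episode above 0.03 m).
It fails at once if the jar or tape roll is moved more than 30 mm (distance of any of glue_jar, tape_roll from where it was at the start of the episode above 0.03 m).
It also fails if it takes over 64 s, if anything falls off the work surface, if the arm or the gripper's body presses on something with over 40 N, if the wrist force passes 120 N, or if a joint passes its speed limit or range.

## Robot

A 6-joint arm with a two-finger parallel gripper is mounted at the origin on the work surface. World frame = base frame: x ahead of the robot, y to its left, z up, the work surface at z = 0. Lengths are in m, angles in rad, forces in N, time in s.
With the tool pointing down it reaches from about 0.375 to 0.9 m from the base axis. Payload 3.1 kg.
Tool frame: the origin (TCP) lies on the centre line of the jaws, within the pads' length; the fingertips stand robot.tip_reach ahead of it and the grasp point (between the pads) is the TCP (robot.tip_reach is the distance from the TCP to the fingertips, in m); z points along the fingers, y is the direction in which the jaws open and shut (so a half turn about z gives the same grasp; the last joint's range is limited). The gripper opens to 87 mm and grips with 3 to 60 N. Pads are 19 mm wide; open, the fingers measure 117 mm over their backs; the gripper's body (75 mm by 190 mm) begins 51 mm behind the grasp point.
Start: joints at [-1.454, 0.527, 1.433, -0, 1.181, -0.178], TCP at [0.182, -0.598, 0.242] pointing down, gripper open.
Joint ranges: [-3.08, 3.08], [-0.75, 2.2], [0.22, 2.44], [-1.43, 4.57], [0, 2.65], [-2.85, 2.85]. Speed limits (rad/s): [2.79, 2.79, 3.14, 3.14, 3.14, 3.14].

## Interface

Orientations are given as a unit quaternion [x, y, z, w].
In Python, from rig import telemetry, viewer, robot gives the robot as it stands. The module is installed in compiled form; this text tells all that it offers.
- The arm moves only by the tool step_arm, never from a script. Its argument "targets" is a list of rows, each an object of numbers: "dx", "dy", "dz": the shift along the tool's x, y, z in m; "rx", "ry", "rz": the turn, a rotation vector about the tool's x, y, z in degrees. In form: [{"dx": .., "dy": .., "dz": .., "rx": .., "ry": .., "rz": ..}, ...]. A call has exactly 5 rows; each row is the pose to reach, as a shift and turn from the pose measured when the call began, along the tool's axes at that moment; what a row does not reach only later rows make up. A row lasts 1/8 s, in which the tool goes at most 62.5 mm and 10.7 degrees, less where a joint would pass 70% of its speed; a pose out of reach is approached as far as the arm can. A call with a gripper value outside its range is refused whole. "gripper" is the opening, from 0 (shut) to 1 (fully open), set as the call begins (left out, the last holds). The fingers move at their own pace and stop on an object; "force" is the grip in N (left out, the last holds). Time passes only in rows, so rows that repeat a pose let the fingers close, or fill a call up. It gives the time, the measured TCP pose, the force and the opening at its end, in the units of the state.
- telemetry.get_obs(): the state, without advancing time (a new reading comes with each control period).
- viewer.camera(name): name is "side" or "top"; returns a dict with "img" (400x640x3 uint8, blue, green, red), "depth" (400x640 float32, m along the optical axis (not along the pixel's ray), 0 where there is no reading), "K" (3x3 intrinsics, pixels), "k1" (the pictures are not rectified: a ray, as slopes to the right and down, at radius r is drawn at 1 + k1 r^2 times it, then the intrinsics apply), "R" (3x3) and "t" (3): a world point X has camera coordinates R X + t. Camera axes: x right, y down, z forward; pixel columns grow to the right and rows downward; lengths in m; the calibration is good to about 2 mm. A picture is of the moment at which its call begins.
- robot.hand_in(): hands the job in, once; it reports no verdict.
The state is a dict: "time": time; "q": joint angles; "joint_velocities": joint speeds; "joint_torque": joint torques, N m; "position": TCP position; "tool_rot": TCP orientation; "ft_force": force on the tool from outside, world axes, zero at the start; "moment": the same for the moment, N m; "grip_width": finger opening in m.
Only numpy, scipy, OpenCV 4.12 (cv2) and the standard library are available. Lean on these libraries where they do the work, as an engineer would, in place of code of your own. Each camera call takes 0.05 s, during which the arm holds its last target.

## Working session

There is one attempt and no reset: what is moved stays moved. The work goes in short steps, Python scripts to look and compute and a tool call to move; the robot and the scene stay as the last step left them, time stands still between calls to the robot, and variables do not carry over. Pictures are saved under pics/ and viewed, and the job is handed in when it is done.

Besides the shell and the picture viewer there is one more tool, called after "Emit:" by a JSON object that holds its "fn" and its "kwargs", one argument or row to a line. step_arm: Moves the arm, as the interface text tells. Its arguments: {"type":"object","properties":{"targets":{"type":"array"},"gripper":{"type":"number"},"force":{"type":"number"}},"required":["targets"]}

```bash
mkdir -p pics; ls; cat > h.py <<'E'
import numpy as np, cv2
from rig import telemetry, viewer, robot
def snap(name,tag):
    c=viewer.camera(name); cv2.imwrite(f'pics/{tag}.png',c['img']); np.savez(f'pics/{tag}.npz',**{k:np.asarray(v) for k,v in c.items()}); return c
def load(tag): 
    d=np.load(f'pics/{tag}.npz'); return {k:d[k] for k in d}
def slopes(c,px):
    K=c['K'];px=np.atleast_2d(np.asarray(px,float))
    d=np.array([float(c['k1']),0,0,0])
    return cv2.undistortPoints(px[:,None,:],K,d)[:,0]
def onz(c,px,z):
    s=slopes(c,px); d=np.c_[s,np.ones(len(s))]@c['R']; o=-c['R'].T@c['t']
    return o+d*((z-o[2])/d[:,2])[:,None]
def pts(c):
    h,w=c['depth'].shape; u,v=np.meshgrid(np.arange(w),np.arange(h))
    s=slopes(c,np.c_[u.ravel(),v.ravel()]); z=c['depth'].ravel()
    P=np.c_[s*z[:,None],z]-c['t']; P=P@c['R']; P[z==0]=np.nan
    return P.reshape(h,w,3)
E
python3 - <<'E'
from h import *
print(telemetry.get_obs(), robot.tip_reach)
for n in('side','top'):
    c=snap(n,n+'0'); print(n,c['K'],c['k1'],-c['R'].T@c['t'],c['R'])
E
```

```text
pics
{'time': 0.0, 'q': array([-1.45351797e+00,  5.28464368e-01,  1.43390374e+00, -2.03555324e-05,
        1.18140668e+00, -1.78498987e-01]), 'joint_velocities': array([ 6.83440465e-05,  5.75549193e-04,  8.52663443e-04, -1.48251824e-03,
        2.01149744e-05,  6.31094925e-04]), 'joint_torque': array([-4.93935950e-04, -4.40038025e+01, -1.76592493e+01,  6.33941637e-02,
        5.82171441e-02, -1.45616905e-04]), 'position': array([ 0.18211778, -0.59714853,  0.24057225]), 'tool_rot': array([ 9.89083228e-01,  1.47353923e-01,  2.39855137e-05, -1.09084588e-03]), 'ft_force': array([-0.0014331 ,  0.51726128, -0.17804617]), 'moment': array([0.02543841, 0.0145918 , 0.01674347]), 'grip_width': 0.08698470790788568} 0.019
side [[476.30546485   0.         315.6871052 ]
 [  0.         476.30546485 201.64071127]
 [  0.           0.           1.        ]] -0.10646313670454906 [0.15271103 0.86991219 0.84789561] [[-0.94593731 -0.32432522  0.00397008]
 [-0.2126205   0.61079944 -0.76270346]
 [ 0.24493905 -0.72231378 -0.64673617]]
top [[409.59316432   0.         322.11724285]
 [  0.         409.59316432 200.48661164]
 [  0.           0.           1.        ]] -0.06515676791804192 [0.3196507  0.02188942 1.25342751] [[ 0.00542565 -0.99991043  0.01223499]
 [-0.99316181 -0.00681511 -0.11654685]
 [ 0.11661979 -0.01151899 -0.99310983]]
```

View pics/top0.png

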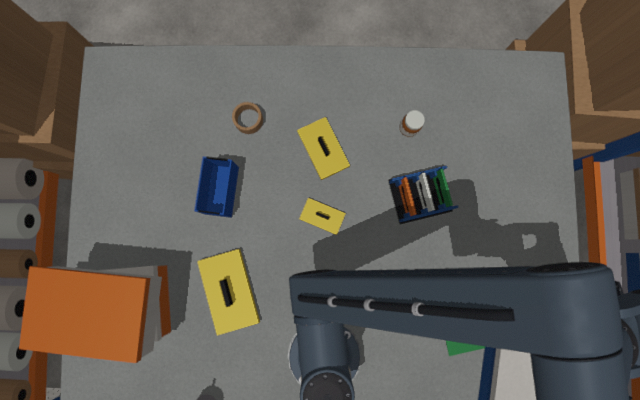

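View pics/side0.png

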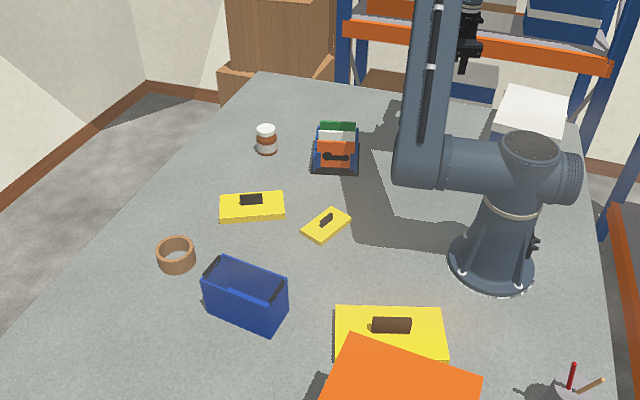

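The top view shows three yellow lids at about (323,148), (322,216) and (228,292). The case is at (216,187) and the rack at (423,194), with orange at its left end, then white and green. The jar is at (412,123) and the tape roll at (248,117). Next I'll measure them.

```bash
python3 - <<'E'
from h import *
for t in('top0','side0'):
    c=load(t); hsv=cv2.cvtColor(c['img'],cv2.COLOR_BGR2HSV); P=pts(c)
    for nm,lo,hi in [('yellow',(22,120,80),(35,255,255)),('blue',(105,120,30),(125,255,255)),('orange',(5,180,120),(14,255,255)),('green',(50,100,40),(85,255,255)),('white',(0,0,170),(180,40,255))]:
        m=cv2.inRange(hsv,lo,hi); n,l,s,ce=cv2.connectedComponentsWithStats(m)
        for i in range(1,n):
            if s[i,4]<60: continue
            Q=P[l==i]; Q=Q[np.isfinite(Q[:,0])]
            if len(Q)<20: continue
            md=np.median(Q,0)
            if not(0.2<md[0]<1 and abs(md[1])<.75 and -.02<md[2]<.2): continue
            zt=np.percentile(Q[:,2],97); T=Q[Q[:,2]>zt-.008]
            r=cv2.minAreaRect(T[:,:2].astype(np.float32)*1000)
            cn=max(cv2.findContours((l==i).astype(np.uint8),0,1)[0],key=cv2.contourArea)
            r2=cv2.minAreaRect((onz(c,cn[:,0],zt)[:,:2]*1000).astype(np.float32))
            print(t,nm,s[i],'md',md.round(3),'zt',round(zt,4),'\n  depthrect',np.round(np.hstack(r),1),'ray',np.round(np.hstack(r2),1))
E
```

```text
top0 yellow [ 297  117   53   63 1700] md [0.626 0.006 0.023] zt 0.0278 
  depthrect [628.5   5.1 172.4  98.   26.4] ray [626.2   5.9 172.7  99.   26.1]
top0 yellow [300 198  46  37 914] md [0.418 0.008 0.017] zt 0.0211 
  depthrect [418.6   7.  122.4  70.2  67.8] ray [417.9   7.3 122.5  71.1  67.5]
top0 blue [ 195  157   44   60 2020] md [0.502 0.33  0.033] zt 0.1121 
  depthrect [495.9 317.5  84.6 158.7  83.8] ray [492.6 306.3 105.7 162.   83.9]
top0 blue [390 166  57  21 272] md [ 0.537 -0.27   0.064] zt 0.0706 
  depthrect [ 536.9 -279.9   21.5  167.9   13.1] ray [ 532.2 -275.8   26.7  175.1   13.9]
top0 blue [399 204  59  18 286] md [ 0.427 -0.297  0.064] zt 0.0698 
  depthrect [ 430.7 -305.7   20.4  168.4   13.6] ray [ 428.7 -300.9   22.7  177.6   13.5]
top0 orange [404 178  10  28  93] md [ 0.484 -0.239  0.101] zt 0.1051 
  depthrect [ 482.4 -237.4   81.     8.7   13.8] ray [ 482.1 -237.1   81.     9.6   14.2]
top0 green [433 169  19  38 337] md [ 0.498 -0.345  0.083] zt 0.1039 
  depthrect [ 497.1 -347.2  108.4    8.3   14.4] ray [ 492.9 -333.3  108.5   36.2   14.8]
top0 whit
[... 894 characters left out ...]
  1.4860e+03  1.0000e-01] ray [ 547.1 -195.5 1642.4 1461.1   19.2]
side0 white [318 130  25  11 232] md [ 0.5   -0.285  0.088] zt 0.1008 
  depthrect [ 501.  -287.    71.7   16.2   11.7] ray [ 494.5 -263.1   70.9   53.9   16.5]
side0 white [264 143  12  10  76] md [ 0.679 -0.24   0.026] zt 0.0393 
  depthrect [ 677.  -241.4   34.7   10.4   47.5] ray [ 673.8 -227.3   33.3   48.5   22.7]
side0 white [371 149  93  74 826] md [ 0.261 -0.169 -0.001] zt 0.0031 
  depthrect [ 228.1 -256.3  195.6  362.6   25.6] ray [ 267.4 -213.2  175.5  397.4   49.8]
side0 white [166 251  20   8 100] md [ 0.733  0.225 -0.001] zt 0.0018 
  depthrect [733.3 225.8  46.8  24.4  40.2] ray [731.6 228.1  46.7  21.9  35.7]
```

The middle lid measures 172x98 as given, at (0.627, 0.007) with yaw 26°. The case is at (0.495, 0.319), yaw -6°. The rack centre is at (0.484, -0.293), yaw 13.5°. Orange is in the +y slot, so its centre should be at (0.471, -0.239), which matches the 81 mm of its top edge that I can see.

```bash
cat >> h.py <<'E'
from scipy.spatial.transform import Rotation as Ro
def go(x,y,z,yaw):
    o=telemetry.get_obs(); A=Ro.from_quat(o['tool_rot']); a=np.radians(yaw/1)
    T=Ro.from_matrix(np.array([[np.cos(a),np.sin(a),0],[np.sin(a),-np.cos(a),0],[0,0,-1.]]))
    d=A.inv().apply(np.array([x,y,z])-o['position']); r=(A.inv()*T).as_rotvec(degrees=True)
    print('d mm',(d*1000).round(1),'rot',r.round(2),'| pos',o['position'].round(4),'t',o['time'],'F',o['ft_force'].round(1),'w',round(o['grip_width'],4))
E
python3 -c "
from h import *
go(.471,-.239,.2,13.5)"
```

```text
d mm [ 380.7 -258.4   41.3] rot [-0.11 -0.02  3.45] | pos [ 0.1821 -0.5972  0.2407] t 0.1 F [-0.4  0.6  0.7] w 0.087
```

Emit:
{"fn": "step_arm", "kwargs": {
  "targets": [
    {"dx": 0.03, "dy": -0.02, "dz": 0, "rz": 0.5},
    {"dx": 0.075, "dy": -0.05, "dz": 0, "rz": 1},
    {"dx": 0.12, "dy": -0.08, "dz": 0, "rz": 2},
    {"dx": 0.165, "dy": -0.11, "dz": 0, "rz": 3},
    {"dx": 0.21, "dy": -0.14, "dz": 0, "rz": 3.4}
  ],
  "gripper": 0.4,
  "force": 30
}}

```text
invalid input
```

```bash
python3 -c "
from h import *
go(.471,-.239,.2,13.5)"
```

```text
d mm [ 380.7 -258.4   41.3] rot [-0.11 -0.02  3.45] | pos [ 0.1821 -0.5972  0.2407] t 0.1 F [-0.4  0.6  0.7] w 0.087
```

Emit:
{"fn": "step_arm", "kwargs": {
  "targets": [
    {"dx": 0.03, "dy": -0.02, "dz": 0, "rx": 0, "ry": 0, "rz": 0.5},
    {"dx": 0.075, "dy": -0.05, "dz": 0, "rx": 0, "ry": 0, "rz": 1},
    {"dx": 0.12, "dy": -0.08, "dz": 0, "rx": 0, "ry": 0, "rz": 2},
    {"dx": 0.165, "dy": -0.11, "dz": 0, "rx": 0, "ry": 0, "rz": 3},
    {"dx": 0.21, "dy": -0.14, "dz": 0, "rx": 0, "ry": 0, "rz": 3.4}
  ],
  "gripper": 0.4,
  "force": 30
}}

```text
time: 0.72
position: [0.343, -0.4005, 0.2407]
tool_rot: [0.993, 0.118, -0.0, -0.001]
ft_force: [0.7, 0.5, 0.5]
grip_width: 0.0451
```

```bash
python3 -c "
from h import *
go(.471,-.239,.2,13.5)"
```

```text
d mm [ 162.2 -127.    41.1] rot [-0.15 -0.01  0.01] | pos [ 0.343  -0.4005  0.2407] t 0.725 F [0.7 0.5 0.5] w 0.0451
```

Emit:
{"fn": "step_arm", "kwargs": {
  "targets": [
    {"dx": 0.04, "dy": -0.03, "dz": 0, "rx": 0, "ry": 0, "rz": 0},
    {"dx": 0.08, "dy": -0.062, "dz": 0, "rx": 0, "ry": 0, "rz": 0},
    {"dx": 0.12, "dy": -0.094, "dz": 0.01, "rx": 0, "ry": 0, "rz": 0},
    {"dx": 0.15, "dy": -0.118, "dz": 0.03, "rx": 0, "ry": 0, "rz": 0},
    {"dx": 0.162, "dy": -0.127, "dz": 0.041, "rx": 0, "ry": 0, "rz": 0}
  ]
}}

```text
time: 1.35
position: [0.4711, -0.2368, 0.1989]
tool_rot: [0.993, 0.119, -0.001, -0.002]
ft_force: [0.9, 0.1, -0.0]
grip_width: 0.0345
```

```bash
python3 - <<'E'
from h import *
c=snap('side','side1');snap('top','top1')
go(.471,-.239,.085,13.5)
v=np.vstack([c['img'][60:220,230:430]]);cv2.imwrite('pics/side1c.png',cv2.resize(v,None,fx=4,fy=3.7,interpolation=2)[:592,:800])
E
```

```text
d mm [  0.3   2.  113.7] rot [-0.29  0.11  0.14] | pos [ 0.4706 -0.2376  0.1987] t 1.45 F [ 0.1  0.  -0.2] w 0.0349
```

View pics/side1c.png

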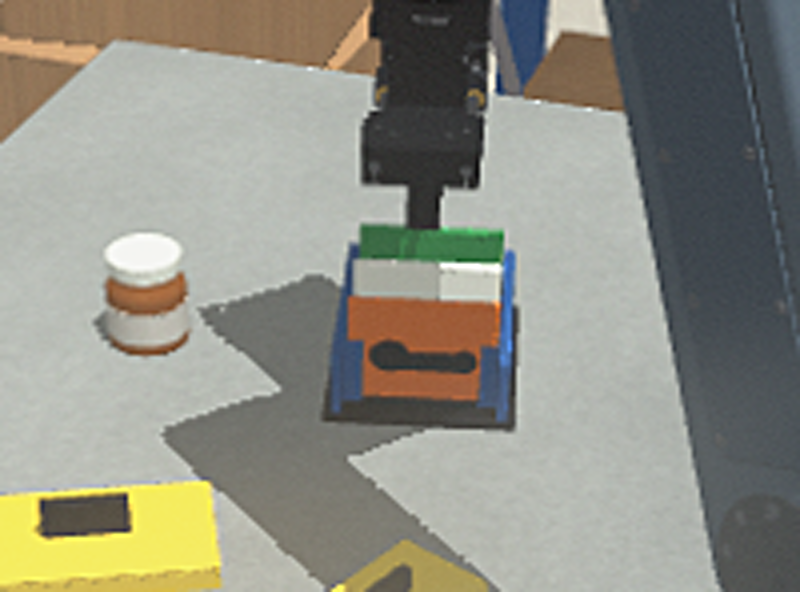

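View pics/top1.png

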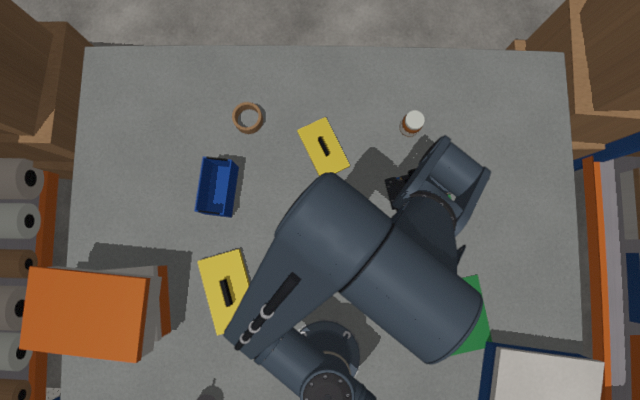

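The side view shows the narrowed fingers in front of the rack and lined up with it. The orange plate is at about (425,345) in the crop, with the white and green plates behind it. I'll descend.

Emit:
{"fn": "step_arm", "kwargs": {
  "targets": [
    {"dx": 0, "dy": 0.002, "dz": 0.025, "rx": 0, "ry": 0, "rz": 0},
    {"dx": 0, "dy": 0.002, "dz": 0.055, "rx": 0, "ry": 0, "rz": 0},
    {"dx": 0, "dy": 0.002, "dz": 0.085, "rx": 0, "ry": 0, "rz": 0},
    {"dx": 0, "dy": 0.002, "dz": 0.107, "rx": 0, "ry": 0, "rz": 0},
    {"dx": 0, "dy": 0.002, "dz": 0.114, "rx": 0, "ry": 0, "rz": 0}
  ]
}}

```text
time: 2.08
position: [0.4698, -0.2403, 0.0839]
tool_rot: [0.993, 0.118, -0.002, -0.003]
ft_force: [0.0, 1.0, -0.2]
grip_width: 0.0346
```

Emit:
{"fn": "step_arm", "kwargs": {
  "targets": [
    {"dx": 0, "dy": 0, "dz": 0, "rx": 0, "ry": 0, "rz": 0},
    {"dx": 0, "dy": 0, "dz": 0, "rx": 0, "ry": 0, "rz": 0},
    {"dx": 0, "dy": 0, "dz": 0, "rx": 0, "ry": 0, "rz": 0},
    {"dx": 0, "dy": 0, "dz": 0, "rx": 0, "ry": 0, "rz": 0},
    {"dx": 0, "dy": 0, "dz": 0, "rx": 0, "ry": 0, "rz": 0}
  ],
  "gripper": 0,
  "force": 30
}}

```text
time: 2.7
position: [0.4701, -0.2406, 0.0846]
tool_rot: [0.993, 0.118, -0.001, -0.002]
ft_force: [-0.6, -0.9, 4.5]
grip_width: 0.0074
```

```bash
python3 - <<'E'
from h import *
c=snap('side','side2')
go(.471,-.239,.24,13.5)
v=np.vstack([c['img'][60:220,230:430]]);cv2.imwrite('pics/side2c.png',cv2.resize(v,None,fx=4,fy=3.7,interpolation=2)[:592,:800])
E
```

```text
d mm [   0.9   -2.1 -155.4] rot [-0.28  0.14  0.05] | pos [ 0.4701 -0.2406  0.0846] t 2.75 F [-0.2  0.4  5.9] w 0.0076
```

View pics/side2c.png

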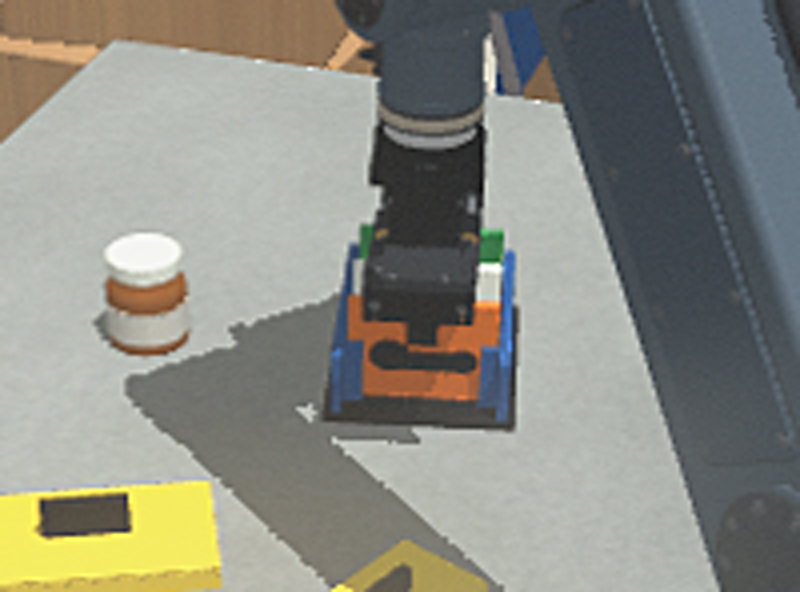

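The fingers hold the orange plate at its middle and the width reads 7.5 mm. I'll lift straight up.

Emit:
{"fn": "step_arm", "kwargs": {
  "targets": [
    {"dx": 0, "dy": 0, "dz": -0.012, "rx": 0, "ry": 0, "rz": 0},
    {"dx": 0, "dy": 0, "dz": -0.03, "rx": 0, "ry": 0, "rz": 0},
    {"dx": 0, "dy": 0, "dz": -0.052, "rx": 0, "ry": 0, "rz": 0},
    {"dx": 0, "dy": 0, "dz": -0.075, "rx": 0, "ry": 0, "rz": 0},
    {"dx": 0, "dy": 0, "dz": -0.09, "rx": 0, "ry": 0, "rz": 0}
  ]
}}

```text
time: 3.38
position: [0.4706, -0.241, 0.1759]
tool_rot: [0.993, 0.118, -0.001, -0.002]
ft_force: [1.1, -0.3, -1.4]
grip_width: 0.0076
```

Emit:
{"fn": "step_arm", "kwargs": {
  "targets": [
    {"dx": 0, "dy": 0, "dz": -0.015, "rx": 0, "ry": 0, "rz": 0},
    {"dx": 0, "dy": 0, "dz": -0.035, "rx": 0, "ry": 0, "rz": 0},
    {"dx": 0, "dy": 0, "dz": -0.055, "rx": 0, "ry": 0, "rz": 0},
    {"dx": 0, "dy": 0, "dz": -0.07, "rx": 0, "ry": 0, "rz": 0},
    {"dx": 0, "dy": 0, "dz": -0.08, "rx": 0, "ry": 0, "rz": 0}
  ]
}}

```text
time: 4.0
position: [0.4708, -0.2412, 0.2566]
tool_rot: [0.993, 0.118, -0.001, -0.002]
ft_force: [-0.7, -0.9, -0.5]
grip_width: 0.0073
```

```bash
python3 - <<'E'
from h import *
c=snap('side','side3')
go(.4955,.3185,.24,-6.2)
v=np.vstack([c['img'][60:220,230:430]]);cv2.imwrite('pics/side3c.png',cv2.resize(v,None,fx=4,fy=3.7,interpolation=2)[:592,:800])
E
```

```text
d mm [ 154.9 -538.7   18.7] rot [-0.12  0.04 19.77] | pos [ 0.4713 -0.2416  0.2576] t 4.05 F [ 0.9 -0.2 -0.1] w 0.0077
```

View pics/side3c.png

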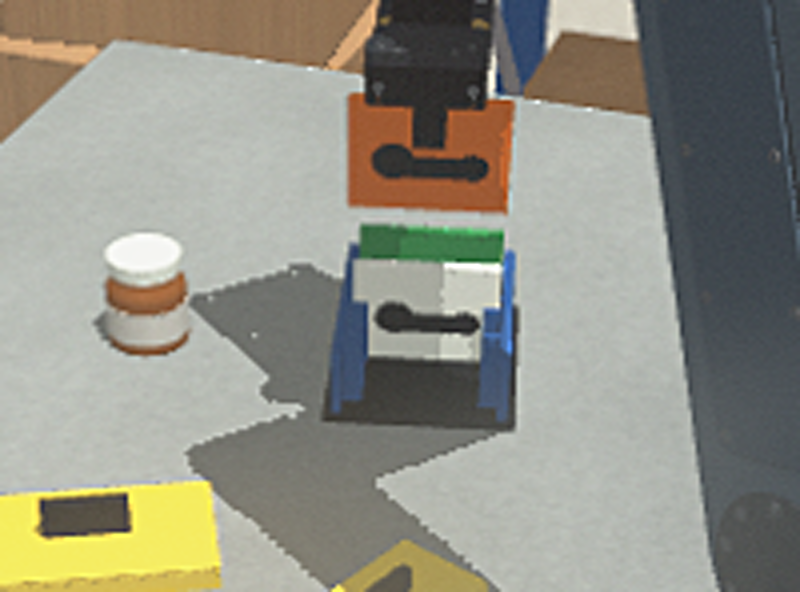

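The orange plate is up level and clear of the rack, and the white and green plates haven't moved. I'll carry it to the case.

Emit:
{"fn": "step_arm", "kwargs": {
  "targets": [
    {"dx": 0.008, "dy": -0.028, "dz": 0, "rx": 0, "ry": 0, "rz": 1},
    {"dx": 0.02, "dy": -0.068, "dz": 0, "rx": 0, "ry": 0, "rz": 2.5},
    {"dx": 0.033, "dy": -0.115, "dz": 0, "rx": 0, "ry": 0, "rz": 4},
    {"dx": 0.047, "dy": -0.162, "dz": 0, "rx": 0, "ry": 0, "rz": 6},
    {"dx": 0.06, "dy": -0.21, "dz": 0, "rx": 0, "ry": 0, "rz": 8}
  ]
}}

```text
time: 4.68
position: [0.4801, -0.0219, 0.2576]
tool_rot: [0.999, 0.048, -0.001, -0.001]
ft_force: [0.7, -0.5, -0.2]
grip_width: 0.0078
```

```bash
python3 -c "
from h import *
go(.4955,.3185,.257,-6.2)"
```

```text
d mm [  47.7 -337.4    1.4] rot [-0.14  0.09 11.67] | pos [ 0.4801 -0.0219  0.2576] t 4.675 F [ 0.7 -0.5 -0.2] w 0.0078
```

Emit:
{"fn": "step_arm", "kwargs": {
  "targets": [
    {"dx": 0.007, "dy": -0.047, "dz": 0, "rx": 0, "ry": 0, "rz": 2},
    {"dx": 0.014, "dy": -0.094, "dz": 0, "rx": 0, "ry": 0, "rz": 4},
    {"dx": 0.021, "dy": -0.141, "dz": 0, "rx": 0, "ry": 0, "rz": 6},
    {"dx": 0.028, "dy": -0.188, "dz": 0, "rx": 0, "ry": 0, "rz": 7.5},
    {"dx": 0.034, "dy": -0.233, "dz": 0, "rx": 0, "ry": 0, "rz": 9}
  ]
}}

```text
time: 5.3
position: [0.4914, 0.2149, 0.2576]
tool_rot: [1.0, -0.031, -0.001, -0.001]
ft_force: [0.9, -0.2, -0.2]
grip_width: 0.0077
```

```bash
python3 -c "
from h import *
go(.4955,.3185,.257,-6.2)"
```

```text
d mm [  -2.3 -103.7    0.8] rot [-0.1   0.16  2.63] | pos [0.4914 0.2149 0.2576] t 5.3 F [ 0.9 -0.2 -0.2] w 0.0077
```

Emit:
{"fn": "step_arm", "kwargs": {
  "targets": [
    {"dx": 0, "dy": -0.035, "dz": 0, "rx": 0, "ry": 0, "rz": 1},
    {"dx": -0.001, "dy": -0.065, "dz": 0, "rx": 0, "ry": 0, "rz": 2},
    {"dx": -0.002, "dy": -0.09, "dz": 0, "rx": 0, "ry": 0, "rz": 2.6},
    {"dx": -0.002, "dy": -0.102, "dz": 0, "rx": 0, "ry": 0, "rz": 2.6},
    {"dx": -0.002, "dy": -0.104, "dz": 0, "rx": 0, "ry": 0, "rz": 2.6}
  ]
}}

```text
time: 5.92
position: [0.4956, 0.3189, 0.2573]
tool_rot: [0.999, -0.053, -0.002, -0.001]
ft_force: [0.4, -0.4, -1.7]
grip_width: 0.0074
```

```bash
python3 - <<'E'
from h import *
c=snap('side','side4');d=snap('top','top4')
go(.4955,.3185,.257,-6.2)
P=pts(c);hsv=cv2.cvtColor(c['img'],cv2.COLOR_BGR2HSV);m=cv2.inRange(hsv,(5,150,60),(14,255,255))>0
Q=P[m];Q=Q[np.isfinite(Q[:,0])];Q=Q[(Q[:,2]>.15)&(Q[:,2]<.32)&(Q[:,0]>.4)&(abs(Q[:,1]-.32)<.06)]
print(len(Q),Q.min(0),Q.max(0)); print(np.round(np.hstack(cv2.minAreaRect((Q[:,:2]*1000).astype(np.float32))),1))
v=c['img'][120:360,100:400];cv2.imwrite('pics/side4c.png',cv2.resize(v,None,fx=2.5,fy=2.5,interpolation=2))
E
```

```text
d mm [-0.2 -0.3  0.5] rot [-0.05  0.2   0.02] | pos [0.4957 0.3182 0.2575] t 6.025 F [-0.1 -0.4 -1. ] w 0.0078
874 [0.43973145 0.3162432  0.18136825] [0.54773706 0.33150774 0.2740796 ]
[493.7 321.5  10.5 108.2  84.5]
```

View pics/side4c.png

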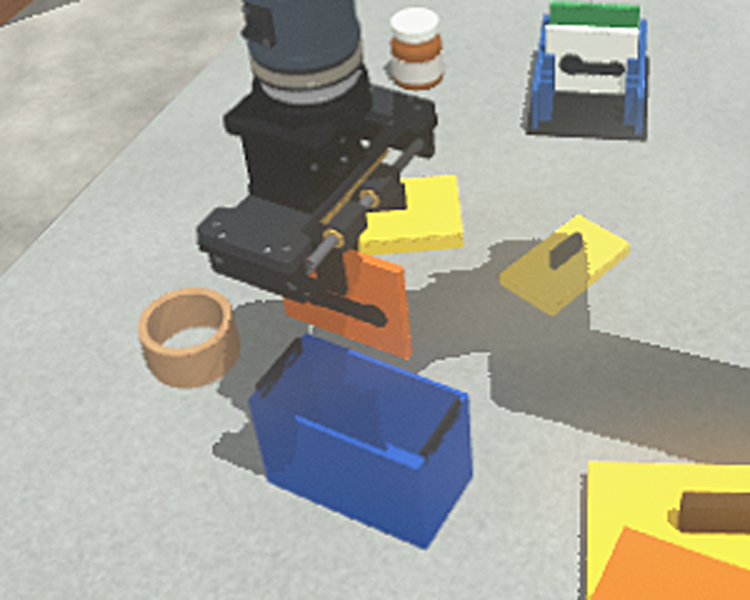

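View pics/top4.png

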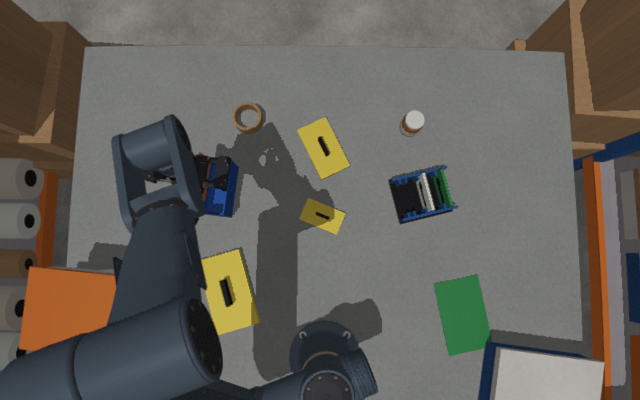

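The plate hangs over the case with its bottom at z 0.182 and its centre within 1 mm of the case centre in the same camera. I'll lower it.

Emit:
{"fn": "step_arm", "kwargs": {
  "targets": [
    {"dx": 0, "dy": 0, "dz": 0.015, "rx": 0, "ry": 0, "rz": 0},
    {"dx": 0, "dy": 0, "dz": 0.035, "rx": 0, "ry": 0, "rz": 0},
    {"dx": 0, "dy": 0, "dz": 0.06, "rx": 0, "ry": 0, "rz": 0},
    {"dx": 0, "dy": 0, "dz": 0.085, "rx": 0, "ry": 0, "rz": 0},
    {"dx": 0, "dy": 0, "dz": 0.1, "rx": 0, "ry": 0, "rz": 0}
  ]
}}

```text
time: 6.65
position: [0.4944, 0.3171, 0.1554]
tool_rot: [0.999, -0.054, -0.003, 0.0]
ft_force: [0.1, 0.4, -0.6]
grip_width: 0.0075
```

```bash
python3 - <<'E'
from h import *
c=snap('side','side5')
go(.4955,.3185,.080,-6.2)
v=c['img'][120:360,100:400];cv2.imwrite('pics/side5c.png',cv2.resize(v,None,fx=2.5,fy=2.5,interpolation=2))
E
```

```text
d mm [ 2.3 -1.9 74. ] rot [ 0.11  0.49 -0.03] | pos [0.4937 0.3169 0.154 ] t 6.7 F [ 0.  -0.5 -1.5] w 0.0075
```

View pics/side5c.png

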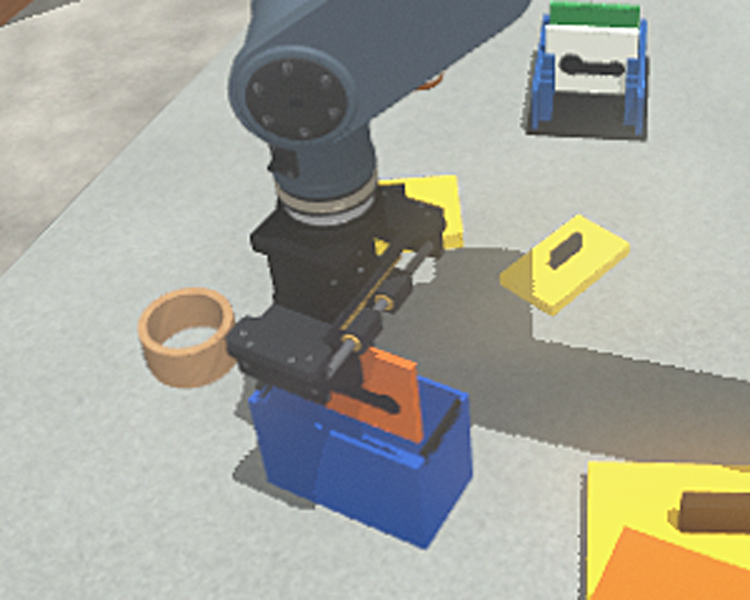

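The plate's lower end is inside the rim and centred between the long walls. I'll take it down to the floor and watch the force.

Emit:
{"fn": "step_arm", "kwargs": {
  "targets": [
    {"dx": 0.001, "dy": -0.001, "dz": 0.015, "rx": 0, "ry": 0, "rz": 0},
    {"dx": 0.002, "dy": -0.002, "dz": 0.03, "rx": 0, "ry": 0.2, "rz": 0},
    {"dx": 0.002, "dy": -0.002, "dz": 0.045, "rx": 0, "ry": 0.4, "rz": 0},
    {"dx": 0.002, "dy": -0.002, "dz": 0.058, "rx": 0, "ry": 0.4, "rz": 0},
    {"dx": 0.002, "dy": -0.002, "dz": 0.065, "rx": 0, "ry": 0.4, "rz": 0}
  ]
}}

```text
time: 7.32
position: [0.495, 0.3185, 0.088]
tool_rot: [0.999, -0.054, -0.001, 0.001]
ft_force: [0.0, 0.4, -1.0]
grip_width: 0.0081
```

Emit:
{"fn": "step_arm", "kwargs": {
  "targets": [
    {"dx": 0, "dy": 0, "dz": 0.002, "rx": 0, "ry": 0, "rz": 0},
    {"dx": 0, "dy": 0, "dz": 0.004, "rx": 0, "ry": 0, "rz": 0},
    {"dx": 0, "dy": 0, "dz": 0.006, "rx": 0, "ry": 0, "rz": 0},
    {"dx": 0, "dy": 0, "dz": 0.008, "rx": 0, "ry": 0, "rz": 0},
    {"dx": 0, "dy": 0, "dz": 0.008, "rx": 0, "ry": 0, "rz": 0}
  ]
}}

```text
time: 7.95
position: [0.4949, 0.3185, 0.08]
tool_rot: [0.999, -0.054, -0.001, 0.001]
ft_force: [0.5, -0.2, -1.0]
grip_width: 0.0078
```

```bash
python3 -c "
from h import *
go(.4955,.3185,.080,-6.2)"
```

```text
d mm [ 0.6 -0.1 -0. ] rot [ 0.14  0.15 -0.02] | pos [0.4949 0.3185 0.08  ] t 7.95 F [ 0.5 -0.2 -1. ] w 0.0078
```

Emit:
{"fn": "step_arm", "kwargs": {
  "targets": [
    {"dx": 0, "dy": 0, "dz": 0.001, "rx": 0, "ry": 0, "rz": 0},
    {"dx": 0, "dy": 0, "dz": 0.002, "rx": 0, "ry": 0, "rz": 0},
    {"dx": 0, "dy": 0, "dz": 0.002, "rx": 0, "ry": 0, "rz": 0},
    {"dx": 0, "dy": 0, "dz": 0.002, "rx": 0, "ry": 0, "rz": 0},
    {"dx": 0, "dy": 0, "dz": 0.002, "rx": 0, "ry": 0, "rz": 0}
  ]
}}

```text
time: 8.57
position: [0.495, 0.3185, 0.0786]
tool_rot: [0.999, -0.054, -0.001, 0.001]
ft_force: [-1.6, -2.0, 5.7]
grip_width: 0.0078
```

It has touched the floor: the force is 5.7 N up and the height is as expected. I'll release it.

Emit:
{"fn": "step_arm", "kwargs": {
  "targets": [
    {"dx": 0, "dy": 0, "dz": 0, "rx": 0, "ry": 0, "rz": 0},
    {"dx": 0, "dy": 0, "dz": 0, "rx": 0, "ry": 0, "rz": 0},
    {"dx": 0, "dy": 0, "dz": 0, "rx": 0, "ry": 0, "rz": 0},
    {"dx": 0, "dy": 0, "dz": 0, "rx": 0, "ry": 0, "rz": 0},
    {"dx": 0, "dy": 0, "dz": 0, "rx": 0, "ry": 0, "rz": 0}
  ],
  "gripper": 0.35
}}

```text
time: 9.2
position: [0.495, 0.3185, 0.0785]
tool_rot: [0.999, -0.054, -0.001, 0.001]
ft_force: [0.2, -1.1, 0.5]
grip_width: 0.0302
```

Emit:
{"fn": "step_arm", "kwargs": {
  "targets": [
    {"dx": 0, "dy": 0, "dz": -0.01, "rx": 0, "ry": 0, "rz": 0},
    {"dx": 0, "dy": 0, "dz": -0.025, "rx": 0, "ry": 0, "rz": 0},
    {"dx": 0, "dy": 0, "dz": -0.045, "rx": 0, "ry": 0, "rz": 0},
    {"dx": 0, "dy": 0, "dz": -0.07, "rx": 0, "ry": 0, "rz": 0},
    {"dx": 0, "dy": 0, "dz": -0.1, "rx": 0, "ry": 0, "rz": 0}
  ]
}}

```text
time: 9.82
position: [0.4951, 0.3187, 0.1802]
tool_rot: [0.999, -0.054, -0.001, 0.001]
ft_force: [1.3, 0.5, 0.2]
grip_width: 0.0305
```

```bash
python3 - <<'E'
from h import *
c=snap('side','side6')
go(.6275,.0065,.18,26.3)
v=c['img'][120:360,100:400];cv2.imwrite('pics/side6c.png',cv2.resize(v,None,fx=2.5,fy=2.5,interpolation=2))
E
```

```text
d mm [163.  297.5   4.9] rot [-2.000e-02 -3.400e-01 -3.251e+01] | pos [0.4976 0.3199 0.1846] t 9.875 F [1.1 0.5 2.4] w 0.0302
```

View pics/side6c.png

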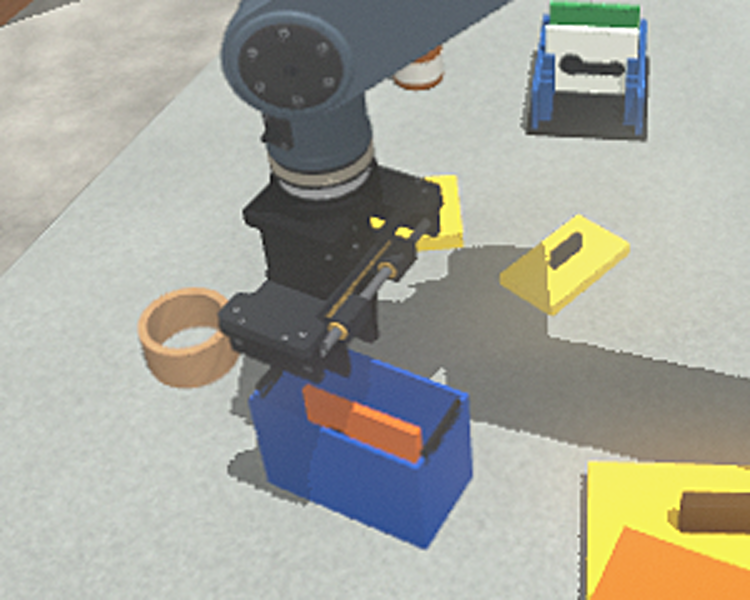

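The orange plate stands released inside the case at about (362,420), below the rim. Next is the middle lid.

Emit:
{"fn": "step_arm", "kwargs": {
  "targets": [
    {"dx": 0.015, "dy": 0.025, "dz": 0, "rx": 0, "ry": 0, "rz": -3},
    {"dx": 0.038, "dy": 0.068, "dz": 0, "rx": 0, "ry": 0, "rz": -7},
    {"dx": 0.06, "dy": 0.11, "dz": 0, "rx": 0, "ry": 0, "rz": -12},
    {"dx": 0.083, "dy": 0.152, "dz": 0, "rx": 0, "ry": 0, "rz": -17},
    {"dx": 0.106, "dy": 0.194, "dz": 0, "rx": 0, "ry": 0, "rz": -22}
  ],
  "gripper": 0.5
}}

```text
time: 10.5
position: [0.5827, 0.1141, 0.1858]
tool_rot: [0.99, 0.139, 0.004, -0.0]
ft_force: [1.0, -1.0, 0.4]
grip_width: 0.0435
```

```bash
python3 -c "
from h import *
go(.6275,.0065,.15,26.3)"
```

```text
d mm [ 13.2 115.8  35.9] rot [  0.08  -0.42 -10.34] | pos [0.5827 0.1141 0.1858] t 10.5 F [ 1.  -1.   0.4] w 0.0435
```

Emit:
{"fn": "step_arm", "kwargs": {
  "targets": [
    {"dx": 0.005, "dy": 0.04, "dz": 0, "rx": 0, "ry": 0, "rz": -4},
    {"dx": 0.009, "dy": 0.075, "dz": 0.01, "rx": 0, "ry": -0.2, "rz": -7},
    {"dx": 0.012, "dy": 0.1, "dz": 0.02, "rx": 0, "ry": -0.4, "rz": -10.3},
    {"dx": 0.013, "dy": 0.113, "dz": 0.032, "rx": 0, "ry": -0.4, "rz": -10.3},
    {"dx": 0.013, "dy": 0.116, "dz": 0.036, "rx": 0, "ry": -0.4, "rz": -10.3}
  ]
}}

```text
time: 11.12
position: [0.6269, 0.006, 0.1492]
tool_rot: [0.974, 0.226, -0.0, 0.0]
ft_force: [0.1, -0.1, -0.2]
grip_width: 0.0437
```

```bash
python3 - <<'E'
from h import *
# bar centre from initial views (dark comp within lid)
for t in('top0','side0'):
    c=load(t); P=pts(c); g=c['img'].max(2)
    Q=P[(g<70)]; Q=Q[np.isfinite(Q[:,0])]; Q=Q[(np.hypot(Q[:,0]-.628,Q[:,1]-.006)<.05)&(Q[:,2]>.04)]
    print(t,len(Q),np.percentile(Q[:,2],95),np.round(np.hstack(cv2.minAreaRect((Q[:,:2]*1000).astype(np.float32))),1))
c=snap('side','side7')
go(.6275,.0065,.044,26.3)
v=c['img'][60:300,100:400];cv2.imwrite('pics/side7c.png',cv2.resize(v,None,fx=2.5,fy=2.5,interpolation=2))
E
```

```text
top0 78 0.05521706711179143 [627.9   5.8  57.5  11.1  25.7]
side0 19 0.05227358591364094 [625.4  10.9  55.5   8.8  27.9]
d mm [1.00e+00 1.00e-01 1.05e+02] rot [ 0.01  0.07 -0.09] | pos [0.6267 0.0062 0.149 ] t 11.175 F [-0.4 -0.8  0. ] w 0.0435
```

View pics/side7c.png

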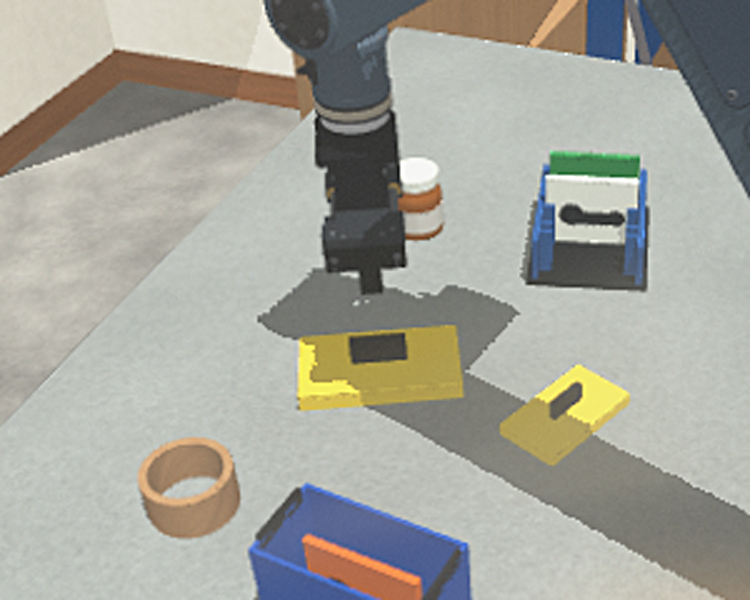

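The gripper is above the bar at about (378,348), and the bar centre (0.627, 0.007) and yaw 26° agree with the lid fit. I'll descend and grip.

Emit:
{"fn": "step_arm", "kwargs": {
  "targets": [
    {"dx": 0.001, "dy": 0, "dz": 0.025, "rx": 0, "ry": 0, "rz": 0},
    {"dx": 0.001, "dy": 0, "dz": 0.055, "rx": 0, "ry": 0, "rz": 0},
    {"dx": 0.001, "dy": 0, "dz": 0.085, "rx": 0, "ry": 0, "rz": 0},
    {"dx": 0.001, "dy": 0, "dz": 0.1, "rx": 0, "ry": 0, "rz": 0},
    {"dx": 0.001, "dy": 0, "dz": 0.104, "rx": 0, "ry": 0, "rz": 0}
  ]
}}

```text
time: 11.8
position: [0.6269, 0.0074, 0.0444]
tool_rot: [0.974, 0.227, -0.001, -0.0]
ft_force: [0.4, -0.6, 0.1]
grip_width: 0.0436
```

Emit:
{"fn": "step_arm", "kwargs": {
  "targets": [
    {"dx": 0, "dy": 0, "dz": 0, "rx": 0, "ry": 0, "rz": 0},
    {"dx": 0, "dy": 0, "dz": 0, "rx": 0, "ry": 0, "rz": 0},
    {"dx": 0, "dy": 0, "dz": 0, "rx": 0, "ry": 0, "rz": 0},
    {"dx": 0, "dy": 0, "dz": 0, "rx": 0, "ry": 0, "rz": 0},
    {"dx": 0, "dy": 0, "dz": 0, "rx": 0, "ry": 0, "rz": 0}
  ],
  "gripper": 0,
  "force": 50
}}

```text
time: 12.42
position: [0.6272, 0.0073, 0.045]
tool_rot: [0.974, 0.227, -0.001, 0.0]
ft_force: [0.2, 0.1, 2.8]
grip_width: 0.0117
```

Emit:
{"fn": "step_arm", "kwargs": {
  "targets": [
    {"dx": 0, "dy": 0, "dz": -0.015, "rx": 0, "ry": 0, "rz": 0},
    {"dx": 0, "dy": 0, "dz": -0.04, "rx": 0, "ry": 0, "rz": 0},
    {"dx": 0, "dy": 0, "dz": -0.08, "rx": 0, "ry": 0, "rz": 0},
    {"dx": 0, "dy": 0, "dz": -0.12, "rx": 0, "ry": 0, "rz": 0},
    {"dx": 0, "dy": 0, "dz": -0.15, "rx": 0, "ry": 0, "rz": 0}
  ]
}}

```text
time: 13.05
position: [0.6277, 0.0074, 0.1975]
tool_rot: [0.974, 0.227, 0.0, 0.0]
ft_force: [-0.1, 0.7, -2.9]
grip_width: 0.0116
```

```bash
python3 - <<'E'
from h import *
c=snap('side','side8')
go(.495,.3185,.195,-6.2)
v=c['img'][60:300,100:400];cv2.imwrite('pics/side8c.png',cv2.resize(v,None,fx=2.5,fy=2.5,interpolation=2))
E
```

```text
d mm [  16.7 -339.     4.9] rot [ 0.18 -0.41 32.45] | pos [0.6299 0.0071 0.2015] t 13.1 F [ 1.5 -0.   0.3] w 0.0114
```

View pics/side8c.png

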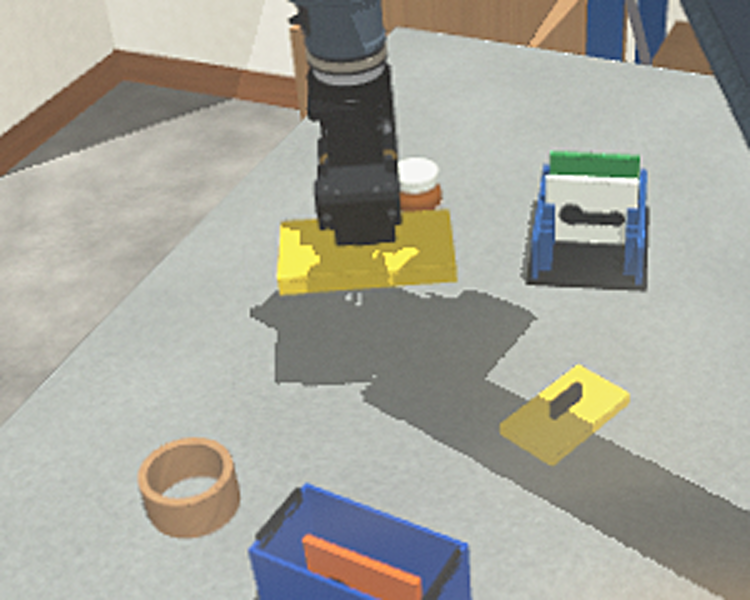

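The lid is held level, and its origin is 45 mm below the TCP, so it will rest loose on the seals at TCP 0.145 and be seated at 0.139. I'll carry it over.

Emit:
{"fn": "step_arm", "kwargs": {
  "targets": [
    {"dx": 0.001, "dy": -0.03, "dz": 0, "rx": 0, "ry": 0, "rz": 3},
    {"dx": 0.003, "dy": -0.075, "dz": 0, "rx": 0, "ry": 0, "rz": 8},
    {"dx": 0.006, "dy": -0.12, "dz": 0, "rx": 0, "ry": 0, "rz": 13},
    {"dx": 0.009, "dy": -0.165, "dz": 0, "rx": 0, "ry": 0, "rz": 18},
    {"dx": 0.012, "dy": -0.21, "dz": 0, "rx": 0, "ry": 0, "rz": 23}
  ]
}}

```text
time: 13.72
position: [0.5466, 0.2019, 0.2002]
tool_rot: [1.0, 0.027, 0.003, 0.001]
ft_force: [0.2, 0.7, -1.5]
grip_width: 0.0123
```

```bash
python3 -c "
from h import *
go(.495,.3185,.195,-6.2)"
```

```text
d mm [ -45.3 -119.2    4.6] rot [ 0.1  -0.38  9.27] | pos [0.5466 0.2019 0.2002] t 13.725 F [ 0.2  0.7 -1.5] w 0.0123
```

Emit:
{"fn": "step_arm", "kwargs": {
  "targets": [
    {"dx": -0.015, "dy": -0.04, "dz": 0, "rx": 0, "ry": 0, "rz": 3},
    {"dx": -0.029, "dy": -0.077, "dz": 0, "rx": 0, "ry": -0.2, "rz": 6},
    {"dx": -0.039, "dy": -0.103, "dz": 0, "rx": 0, "ry": -0.4, "rz": 8.5},
    {"dx": -0.044, "dy": -0.116, "dz": 0, "rx": 0, "ry": -0.4, "rz": 9.3},
    {"dx": -0.045, "dy": -0.119, "dz": 0, "rx": 0, "ry": -0.4, "rz": 9.3}
  ]
}}

```text
time: 14.35
position: [0.4943, 0.3189, 0.1991]
tool_rot: [0.999, -0.053, -0.001, 0.001]
ft_force: [0.5, 0.4, -1.9]
grip_width: 0.0117
```

Emit:
{"fn": "step_arm", "kwargs": {
  "targets": [
    {"dx": 0, "dy": 0, "dz": 0, "rx": 0, "ry": 0, "rz": 0},
    {"dx": 0, "dy": 0, "dz": 0, "rx": 0, "ry": 0, "rz": 0},
    {"dx": 0, "dy": 0, "dz": 0, "rx": 0, "ry": 0, "rz": 0},
    {"dx": 0, "dy": 0, "dz": 0, "rx": 0, "ry": 0, "rz": 0},
    {"dx": 0, "dy": 0, "dz": 0, "rx": 0, "ry": 0, "rz": 0}
  ]
}}

```text
time: 14.98
position: [0.4944, 0.3187, 0.1992]
tool_rot: [0.999, -0.054, -0.001, 0.001]
ft_force: [0.1, 0.2, -2.0]
grip_width: 0.0113
```

```bash
python3 - <<'E'
from h import *
c=snap('side','side9');d=snap('top','top9')
go(.495,.3185,.155,-6.2)
for cc in (c,d):
    P=pts(cc);hsv=cv2.cvtColor(cc['img'],cv2.COLOR_BGR2HSV);m=cv2.inRange(hsv,(22,120,50),(35,255,255))>0
    Q=P[m];Q=Q[np.isfinite(Q[:,0])];Q=Q[(Q[:,2]>.13)&(Q[:,2]<.2)&(np.hypot(Q[:,0]-.495,Q[:,1]-.32)<.13)]
    print(len(Q),np.percentile(Q[:,2],[2,98]));T=Q[Q[:,2]>.16]
    print(np.round(np.hstack(cv2.minAreaRect((T[:,:2]*1000).astype(np.float32))),1))
v=c['img'][120:360,100:400];cv2.imwrite('pics/side9c.png',cv2.resize(v,None,fx=2.5,fy=2.5,interpolation=2))
E
```

```text
d mm [ 0.7  0.2 44.2] rot [0.13 0.06 0.07] | pos [0.4943 0.3189 0.1992] t 15.075 F [ 0.3  0.  -2. ] w 0.0121
2584 [0.15594617 0.17658904]
[494.7 320.3 101.3 173.8  84.1]
823 [0.16361412 0.1807038 ]
[495.7 310.   85.2 172.9  83.9]
```

View pics/side9c.png

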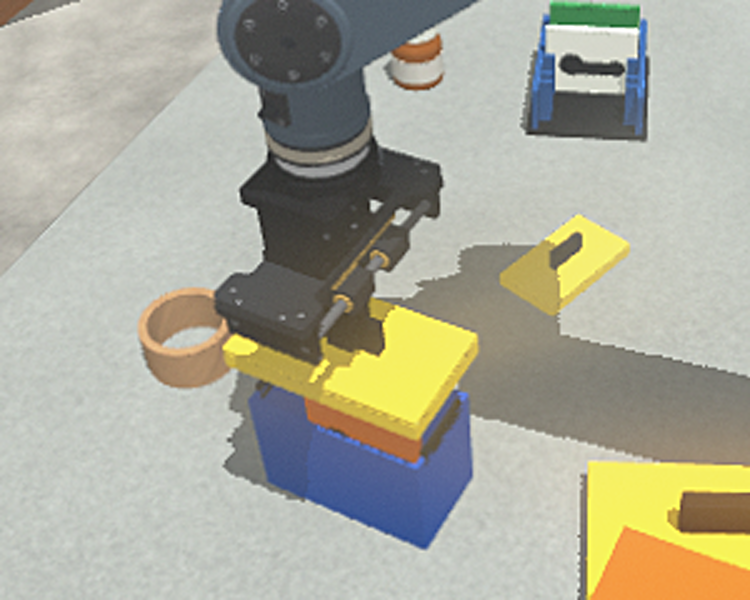

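View pics/top9.png

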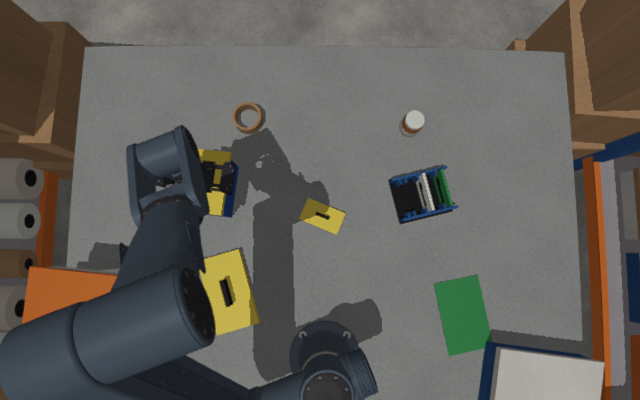

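Measured in the same camera, the lid and case centres agree to about 1 mm and the yaws to about 0.2°. The clearance is 3 mm a side. I'll lower it gradually.

Emit:
{"fn": "step_arm", "kwargs": {
  "targets": [
    {"dx": 0, "dy": 0, "dz": 0.008, "rx": 0, "ry": 0, "rz": 0},
    {"dx": 0, "dy": 0, "dz": 0.018, "rx": 0, "ry": 0, "rz": 0},
    {"dx": 0, "dy": 0, "dz": 0.027, "rx": 0, "ry": 0, "rz": 0},
    {"dx": 0, "dy": 0, "dz": 0.032, "rx": 0, "ry": 0, "rz": 0},
    {"dx": 0, "dy": 0, "dz": 0.034, "rx": 0, "ry": 0, "rz": 0}
  ]
}}

```text
time: 15.7
position: [0.4941, 0.3187, 0.1645]
tool_rot: [0.999, -0.053, -0.001, 0.001]
ft_force: [0.6, 0.3, -1.9]
grip_width: 0.0114
```

Emit:
{"fn": "step_arm", "kwargs": {
  "targets": [
    {"dx": 0, "dy": 0, "dz": 0.003, "rx": 0, "ry": 0, "rz": 0},
    {"dx": 0, "dy": 0, "dz": 0.006, "rx": 0, "ry": 0, "rz": 0},
    {"dx": 0, "dy": 0, "dz": 0.009, "rx": 0, "ry": 0, "rz": 0},
    {"dx": 0, "dy": 0, "dz": 0.012, "rx": 0, "ry": 0, "rz": 0},
    {"dx": 0, "dy": 0, "dz": 0.012, "rx": 0, "ry": 0, "rz": 0}
  ]
}}

```text
time: 16.32
position: [0.4939, 0.3186, 0.1522]
tool_rot: [0.999, -0.053, -0.001, 0.001]
ft_force: [-0.4, 0.2, -2.1]
grip_width: 0.0118
```

```bash
python3 - <<'E'
from h import *
c=snap('side','side10')
go(.495,.3185,.145,-6.2)
v=c['img'][180:360,170:320];cv2.imwrite('pics/side10c.png',cv2.resize(v,None,fx=3.3,fy=3.3,interpolation=2))
E
```

```text
d mm [1.  0.  7.4] rot [0.16 0.12 0.07] | pos [0.494  0.3187 0.1524] t 16.375 F [ 0.8  0.7 -2.4] w 0.0118
```

View pics/side10c.png

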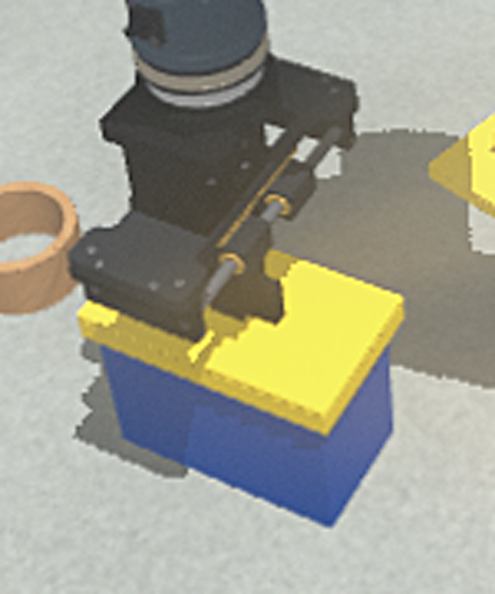

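The skirt is round the rim with no side load. I'll press down.

Emit:
{"fn": "step_arm", "kwargs": {
  "targets": [
    {"dx": 0, "dy": 0, "dz": 0.002, "rx": 0, "ry": 0, "rz": 0},
    {"dx": 0, "dy": 0, "dz": 0.004, "rx": 0, "ry": 0, "rz": 0},
    {"dx": 0, "dy": 0, "dz": 0.006, "rx": 0, "ry": 0, "rz": 0},
    {"dx": 0, "dy": 0, "dz": 0.008, "rx": 0, "ry": 0, "rz": 0},
    {"dx": 0, "dy": 0, "dz": 0.008, "rx": 0, "ry": 0, "rz": 0}
  ]
}}

```text
time: 17.0
position: [0.494, 0.3186, 0.1447]
tool_rot: [0.999, -0.053, -0.001, 0.001]
ft_force: [-0.3, -0.3, 0.3]
grip_width: 0.012
```

Emit:
{"fn": "step_arm", "kwargs": {
  "targets": [
    {"dx": 0, "dy": 0, "dz": 0.001, "rx": 0, "ry": 0, "rz": 0},
    {"dx": 0, "dy": 0, "dz": 0.002, "rx": 0, "ry": 0, "rz": 0},
    {"dx": 0, "dy": 0, "dz": 0.003, "rx": 0, "ry": 0, "rz": 0},
    {"dx": 0, "dy": 0, "dz": 0.004, "rx": 0, "ry": 0, "rz": 0},
    {"dx": 0, "dy": 0, "dz": 0.004, "rx": 0, "ry": 0, "rz": 0}
  ]
}}

```text
time: 17.62
position: [0.494, 0.3186, 0.1415]
tool_rot: [0.999, -0.053, -0.001, 0.001]
ft_force: [-1.1, -1.2, 4.5]
grip_width: 0.0116
```

Emit:
{"fn": "step_arm", "kwargs": {
  "targets": [
    {"dx": 0, "dy": 0, "dz": 0.001, "rx": 0, "ry": 0, "rz": 0},
    {"dx": 0, "dy": 0, "dz": 0.002, "rx": 0, "ry": 0, "rz": 0},
    {"dx": 0, "dy": 0, "dz": 0.003, "rx": 0, "ry": 0, "rz": 0},
    {"dx": 0, "dy": 0, "dz": 0.003, "rx": 0, "ry": 0, "rz": 0},
    {"dx": 0, "dy": 0, "dz": 0.003, "rx": 0, "ry": 0, "rz": 0}
  ]
}}

```text
time: 18.25
position: [0.494, 0.3186, 0.1393]
tool_rot: [0.999, -0.053, -0.001, 0.001]
ft_force: [-1.6, -1.7, 5.4]
grip_width: 0.012
```

Emit:
{"fn": "step_arm", "kwargs": {
  "targets": [
    {"dx": 0, "dy": 0, "dz": 0.001, "rx": 0, "ry": 0, "rz": 0},
    {"dx": 0, "dy": 0, "dz": 0.002, "rx": 0, "ry": 0, "rz": 0},
    {"dx": 0, "dy": 0, "dz": 0.002, "rx": 0, "ry": 0, "rz": 0},
    {"dx": 0, "dy": 0, "dz": 0.002, "rx": 0, "ry": 0, "rz": 0},
    {"dx": 0, "dy": 0, "dz": 0.002, "rx": 0, "ry": 0, "rz": 0}
  ]
}}

```text
time: 18.88
position: [0.494, 0.3186, 0.139]
tool_rot: [0.999, -0.053, -0.0, 0.001]
ft_force: [-3.0, -1.1, 9.7]
grip_width: 0.0118
```

Emit:
{"fn": "step_arm", "kwargs": {
  "targets": [
    {"dx": 0, "dy": 0, "dz": 0.002, "rx": 0, "ry": 0, "rz": 0},
    {"dx": 0, "dy": 0, "dz": 0.004, "rx": 0, "ry": 0, "rz": 0},
    {"dx": 0, "dy": 0, "dz": 0.005, "rx": 0, "ry": 0, "rz": 0},
    {"dx": 0, "dy": 0, "dz": 0.005, "rx": 0, "ry": 0, "rz": 0},
    {"dx": 0, "dy": 0, "dz": 0.005, "rx": 0, "ry": 0, "rz": 0}
  ]
}}

```text
time: 19.5
position: [0.494, 0.3186, 0.1389]
tool_rot: [0.999, -0.053, 0.0, 0.001]
ft_force: [-7.3, -3.7, 27.5]
grip_width: 0.0118
```

It stops at 0.139 under 27 N, which is the seated height. I'll let go and back off.

Emit:
{"fn": "step_arm", "kwargs": {
  "targets": [
    {"dx": 0, "dy": 0, "dz": 0, "rx": 0, "ry": 0, "rz": 0},
    {"dx": 0, "dy": 0, "dz": 0, "rx": 0, "ry": 0, "rz": 0},
    {"dx": 0, "dy": 0, "dz": 0, "rx": 0, "ry": 0, "rz": 0},
    {"dx": 0, "dy": 0, "dz": 0, "rx": 0, "ry": 0, "rz": 0},
    {"dx": 0, "dy": 0, "dz": 0, "rx": 0, "ry": 0, "rz": 0}
  ],
  "gripper": 0.4
}}

```text
time: 20.12
position: [0.4939, 0.3185, 0.1384]
tool_rot: [0.999, -0.053, 0.0, 0.001]
ft_force: [0.3, 0.2, -0.1]
grip_width: 0.0348
```

Emit:
{"fn": "step_arm", "kwargs": {
  "targets": [
    {"dx": 0, "dy": 0, "dz": -0.01, "rx": 0, "ry": 0, "rz": 0},
    {"dx": 0, "dy": 0, "dz": -0.025, "rx": 0, "ry": 0, "rz": 0},
    {"dx": 0, "dy": 0, "dz": -0.05, "rx": 0, "ry": 0, "rz": 0},
    {"dx": 0, "dy": 0, "dz": -0.08, "rx": 0, "ry": 0, "rz": 0},
    {"dx": 0, "dy": 0, "dz": -0.11, "rx": 0, "ry": 0, "rz": 0}
  ]
}}

```text
time: 20.75
position: [0.494, 0.3189, 0.2506]
tool_rot: [0.999, -0.053, 0.001, 0.001]
ft_force: [-0.2, 0.5, 0.3]
grip_width: 0.0351
```

Emit:
{"fn": "step_arm", "kwargs": {
  "targets": [
    {"dx": 0, "dy": 0.03, "dz": 0, "rx": 0, "ry": 0, "rz": 0},
    {"dx": 0, "dy": 0.08, "dz": 0, "rx": 0, "ry": 0, "rz": 0},
    {"dx": 0, "dy": 0.13, "dz": 0, "rx": 0, "ry": 0, "rz": 0},
    {"dx": 0, "dy": 0.18, "dz": 0, "rx": 0, "ry": 0, "rz": 0},
    {"dx": 0, "dy": 0.23, "dz": 0, "rx": 0, "ry": 0, "rz": 0}
  ]
}}

```text
time: 21.38
position: [0.4697, 0.0887, 0.2523]
tool_rot: [0.999, -0.053, 0.002, 0.001]
ft_force: [0.5, -0.1, -0.9]
grip_width: 0.0348
```

```bash
python3 - <<'E'
from h import *
c=snap('side','side11');d=snap('top','top11')
go(.495,.3185,.145,-6.2)
for cc in (c,d):
    P=pts(cc);hsv=cv2.cvtColor(cc['img'],cv2.COLOR_BGR2HSV);m=cv2.inRange(hsv,(22,120,50),(35,255,255))>0
    Q=P[m];Q=Q[np.isfinite(Q[:,0])];Q=Q[(Q[:,2]>.08)&(Q[:,2]<.2)&(np.hypot(Q[:,0]-.495,Q[:,1]-.32)<.13)]
    zt=np.median(Q[Q[:,2]>.107,2]);T=Q[abs(Q[:,2]-zt)<.006]
    A=np.c_[T[:,:2]-T[:,:2].mean(0),np.ones(len(T))];s=np.linalg.lstsq(A,T[:,2],rcond=None)[0]
    print(len(T),'top z',s[2],'slope',s[:2])
    print(np.round(np.hstack(cv2.minAreaRect((T[:,:2]*1000).astype(np.float32))),1))
v=c['img'][180:360,150:350];cv2.imwrite('pics/side11c.png',cv2.resize(v,None,fx=3.3,fy=3.3,interpolation=2))
E
```

```text
d mm [  -0.9 -233.7  106.5] rot [ 0.16 -0.19 -0.2 ] | pos [0.4695 0.0865 0.2522] t 21.475 F [0.2 0.2 0.6] w 0.0348
2910 top z 0.11384967985122162 slope [ 0.00018436 -0.00581525]
[493.8 319.7 100.1 173.6  84.1]
1952 top z 0.11637051505015042 slope [0.00280534 0.00103885]
[496.4 316.6  99.5 173.3  83.9]
```

View pics/side11c.png

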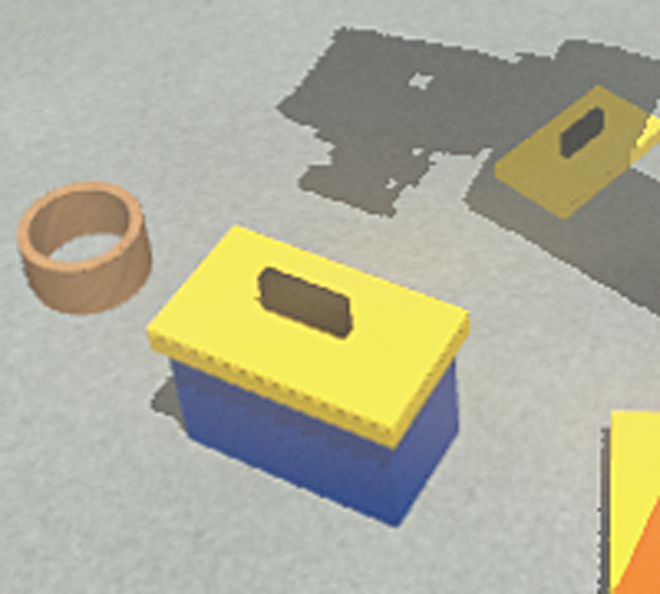

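View pics/top11.png

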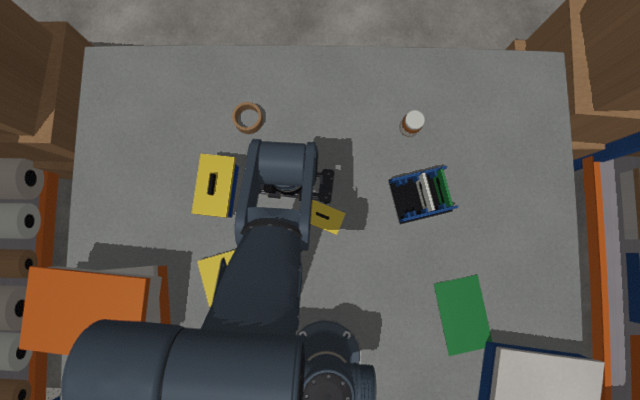

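The lid top averages 0.115 over the two views, which is what 94 + 21 mm gives. Its slope is under 0.006, it is centred on the case, and nothing else has been disturbed. I'll hand in.

```bash
python3 -c "
from h import *
robot.hand_in()
o=telemetry.get_obs();print(o['time'],o['ft_force'])"
```

```text
the job is handed in; nothing more can be done
the job is handed in; nothing more can be done
```

The orange template is in the blue case and the middle-sized lid is pressed down on it. I handed the job in at about 21.5 s. No verdict was reported.

- **Template:** I slid it straight up out of the rack and lowered it until it touched the case floor (5.7 N). Only then did I open the fingers, and it stayed standing upright below the rim.
- **Lid:** I gripped the 172 x 98 mm lid by its bar, turned it to match the case and pressed until it stopped at the seated height under 27 N.
- **Last checks:**
  - The lid's top read 113.8 mm in the side view and 116.4 mm in the top view, against 115 mm when seated. That 2.5 mm spread is about the camera calibration error.
  - The slope was under 0.006 rad. The lid was within about 1 mm and 0.3° of the case, each view compared with its own first picture.
  - By eye, the white and green templates, the jar and the tape roll had not moved, and the arm was clear of everything.

No check failed. A first move call was refused because its rows left out zero values, but the arm did not move. The template could not be seen again once the lid was on.

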